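# Find the rocking foam lid and press it home

## Task

Four foam boxes of mushrooms are ready for taping, but the lid of one of them is not home. With the fingertips, press lightly on the ends of the lids until you find the one that tips under the finger, then press that lid down on its middle until it lies flush on its box all round. Do not crush the foam, do not grip or lift anything, leave the boxes standing where they are and everything else on the counter undisturbed, and finish with the hand clear.

Things in the scene. Friction and masses are not known exactly. Their poses are not given: they have to be found in the camera images.
- lid_a: flat white foam lid, 110 x 150 x 22 mm, green round paper seal on the middle of its top. Origin: middle of its underside; z up (top face 22 mm above the origin), y along its length (ends at y = +-75 mm). The one unseated lid (any of the four) stands level, 5 mm proud of its rim. Pressed near an end (40 to 70 mm from the middle) with 2 to 3 N it tips about its x axis, about 0.065 rad, till that end meets the rim; let go, it springs level.
- box_a: white foam box, 110 x 150 mm, filled, 0.5 to 0.8 kg, loose on the counter, under lid_a. Origin: middle of its underside, z up, y along its length. Boxes come in four depths: the lid tops stand 94 to 118 mm above the counter when home, so height does not tell which lid is unseated. Which box stands where varies.
- lid_b: flat white foam lid, 110 x 150 x 22 mm, green round paper seal on the middle of its top. Origin: middle of its underside; z up (top face 22 mm above the origin), y along its length (ends at y = +-75 mm). An unseated lid is held by a tight plug: a press of more than about 12 N (18 to 20 N is ample) within 15 mm of its middle slides it down to the rim, where it stays.
- box_b: white foam box, 110 x 150 mm, filled, 0.5 to 0.8 kg, loose on the counter, under lid_b. Origin: middle of its underside, z up, y along its length. Boxes come in four depths: the lid tops stand 94 to 118 mm above the counter when home, so height does not tell which lid is unseated. Which box stands where varies.
- lid_c: flat white foam lid, 110 x 150 x 22 mm, green round paper seal on the middle of its top. Origin: middle of its underside; z up (top face 22 mm above the origin), y along its length (ends at y = +-75 mm). All four lids are alike. A lid that is home lies on its box's rim all round and gives nowhere, wherever it is pressed.
- box_c: white foam box, 110 x 150 mm, filled, 0.5 to 0.8 kg, loose on the counter, under lid_c. Origin: middle of its underside, z up, y along its length. Boxes come in four depths: the lid tops stand 94 to 118 mm above the counter when home, so height does not tell which lid is unseated. Which box stands where varies.
- lid_d: flat white foam lid, 110 x 150 x 22 mm, green round paper seal on the middle of its top. Origin: middle of its underside; z up (top face 22 mm above the origin), y along its length (ends at y = +-75 mm). The foam of any lid breaks under a blow or press of more than 120 N.
- box_d: white foam box, 110 x 150 mm, filled, 0.5 to 0.8 kg, loose on the counter, under lid_d. Origin: middle of its underside, z up, y along its length. Boxes come in four depths: the lid tops stand 94 to 118 mm above the counter when home, so height does not tell which lid is unseated. Which box stands where varies.
- tape_gun: hand tape dispenser lying on its side, red frame with a brown roll, about 170 x 150 mm and 54 mm high, loose. Origin: under the middle of the roll.
- tape_roll: spare roll of brown packing tape lying flat, 100 mm across, 48 mm high, loose. Origin: middle of its underside.
- jar_near: jar of preserved mushrooms, yellow cap, 72 mm across, 92 mm high, loose, standing in the place of a fifth box among the four. Origin: middle of its underside.
- jar_right: a jar like jar_near, 72 x 92 mm, loose, beyond the boxes to the robot's right. Origin: middle of its underside.
- marker: marker pen lying on the counter, white with a black cap, 130 mm long, 13 mm thick, loose. Origin: on the counter under its middle.
- check_weight: brass check weight of the scale, 38 mm across, 62 mm high, loose. Origin: middle of its underside.
Mind the look-alikes: they are no part of the job. What is shaped like the box_c but pink is not meant.

How it is judged:
By the outcome, as a careful person would: the job done as asked, in the order asked, and still so for the second after the job is handed in, with the robot touching nothing.
It also fails if it takes over 51 s, if anything falls off the work surface, if the arm or the gripper's body presses on something with over 40 N, if the wrist force passes 120 N, or if a joint passes its speed limit or range.

## Robot

A 7-joint arm with a two-finger parallel gripper is mounted at the origin on the work surface. World frame = base frame: x ahead of the robot, y to its left, z up, the work surface at z = 0. Lengths are in m, angles in rad, forces in N, time in s.
With the tool pointing down it reaches from about 0.35 to 0.775 m from the base axis. Payload 3.1 kg.
Tool frame: the origin (TCP) lies on the centre line of the jaws, within the pads' length; the fingertips stand 14 mm ahead of it and the grasp point (between the pads) lies 5 mm behind it; z points along the fingers, y is the direction in which the jaws open and shut (so a half turn about z gives the same grasp; the last joint's range is limited). The gripper opens to 85 mm and grips with 20 to 120 N. Pads are 22 mm wide; open, the fingers measure 114 mm over their backs; the gripper's body (76 mm by 85 mm) begins 54 mm behind the grasp point. The pads swing forward as they close: fully open they stand 13 mm farther back than shut.
Start: joints at [-1.327, 0.311, 0.014, 1.512, -0.004, 1.319, -0.027], TCP at [0.155, 0.528, 0.223] pointing down, gripper open.
Joint ranges: [-2.7, 2.7], [-0.3, 1.91], [-1.27, 1.3], [0.12, 2.57], [-1.44, 4.58], [0.2, 2.03], [-3.05, 3.05]. Speed limits (rad/s): [2.79, 2.79, 3.14, 3.14, 3.14, 3.14, 3.14].

## Interface

Orientations are given as a unit quaternion [w, x, y, z].
In Python, from plant import ctrl gives the robot as it stands.
- The arm moves only by the tool play_rows, never from a script. Its argument "moves" is a list of rows, each an object of numbers: "grip": the opening, from 0 (shut) to 1 (fully open); "tx", "ty", "tz": the shift along the tool's x, y, z in mm; "spin": the turn about the tool's z in degrees. A call has 1 to 12 rows; each row shifts and turns the pose as measured when the row begins, along the tool's axes as they then stand; what a row does not reach is not made up. A row lasts 1/10 s, in which the tool goes at most 50 mm and 8.59 degrees, less where a joint would pass 70% of its speed; a pose out of reach is approached as far as the arm can. A call is refused whole if a number of a shift passes 50 or a number of a turn 8.59, either way. A call with a gripper value outside its range is refused whole. The fingers move at their own pace and stop on an object; "newtons" is the grip in N (left out, the last holds). Time passes only in rows, so rows that do not move let the fingers close. It gives the time, the measured TCP pose, the force and the opening at its end, in the units of the state.
- ctrl.state(): the state, without advancing time (a new reading comes with each control period).
- ctrl.capture(name): name is "scene" or "side" or "wrist"; returns a dict with "pixels" (480x640x3 uint8, red, green, blue), "depth" (480x640 float32, m along the optical axis (not along the pixel's ray), 0 where there is no reading), "K" (3x3 intrinsics, pixels), "eye" and "attitude" of the camera in the world. Camera axes: x right, y down, z forward; pixel columns grow to the right and rows downward; lengths in m; the calibration is good to about 2 mm. A picture is of the moment at which its call begins.
- ctrl.job_done(): hands the job in, once; it reports no verdict.
The state is a dict: "time": time; "joint_positions": joint angles; "joint_velocities": joint speeds; "joint_torque": joint torques, N m; "ee_pos": TCP position; "eef_rot": TCP orientation; "ft_force": force on the tool from outside, world axes, zero at the start; "wrist_torque": the same for the moment, N m; "finger_gap": finger opening in m.
Only numpy, scipy, OpenCV 4.12 (cv2) and the standard library are available. Lean on these libraries where they do the work, as an engineer would, in place of code of your own. Each camera call takes 0.05 s, during which the arm holds its last target. There are 200 camera calls.

## Working session

There is one attempt and no reset: what is moved stays moved. The work goes in short steps, Python scripts to look and compute and a tool call to move; the robot and the scene stay as the last step left them, time stands still between calls to the robot, and variables do not carry over. Pictures are saved under pics/ and viewed, about 8 in all and at most 12, crops included, and the job is handed in when it is done.

Besides the shell and the picture viewer there is one more tool, called after "Emit:" as name(argument=value, ...), one argument or row to a line, values as JSON. play_rows: Moves the arm, as the interface text tells. Its arguments: {"type":"object","properties":{"moves":{"type":"array","items":{"type":"object","properties":{"grip":{"type":"number"},"tx":{"type":"number"},"ty":{"type":"number"},"tz":{"type":"number"},"spin":{"type":"number"}}}},"newtons":{"type":"number"}},"required":["moves"]}

```bash
mkdir -p pics; ls; python3 - <<'E'
from plant import ctrl
import cv2,pickle
s=ctrl.state();print({k:s[k] for k in("time","ee_pos","eef_rot","ft_force","finger_gap")})
d={}
for n in("scene","side"):
    c=ctrl.capture(n);d[n]=c
    cv2.imwrite(f"pics/{n}1.png",c["pixels"][:,:,::-1]);print(n,c["K"],c["eye"],c["attitude"])
pickle.dump(d,open("d.pkl","wb"))
E
```

```text
pics
{'time': 0.0, 'ee_pos': array([0.15484807, 0.52697873, 0.22223445]), 'eef_rot': array([-1.11897519e-04,  1.42401734e-01,  9.89808246e-01, -1.17030673e-03]), 'ft_force': array([ 0.30566547, -0.73081968, -0.45672815]), 'finger_gap': 0.08563454768228672}
scene [[577.56696494   0.         316.20101678]
 [  0.         577.56696494 244.49671922]
 [  0.           0.           1.        ]] [1.22898967 0.58254625 0.9718409 ] [-0.18672111  0.42146724  0.80972693 -0.36310176]
side [[434.99441469   0.         320.70798516]
 [  0.         434.99441469 247.61877882]
 [  0.           0.           1.        ]] [ 0.24210838 -0.75528837  0.94804358] [-0.3649902   0.92534907 -0.09242893  0.04436379]
```

View pics/scene1.png

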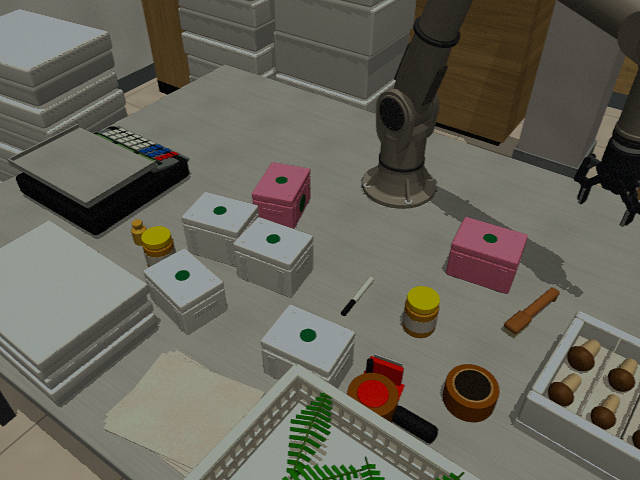

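View pics/side1.png

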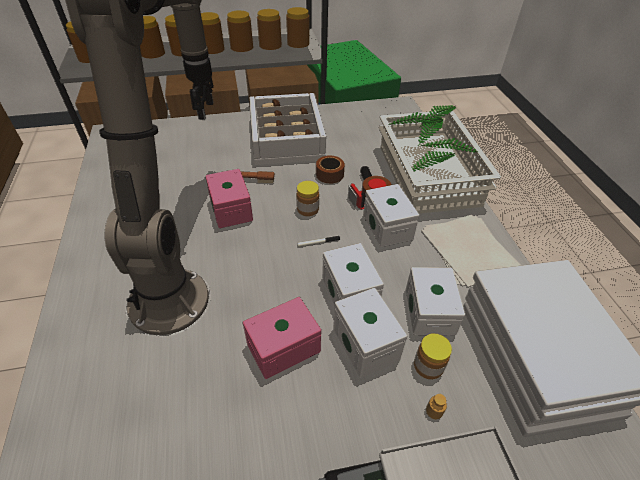

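The scene shot shows four white lids, with seals at (307,335), (273,239), (220,210) and (182,275). The two pink boxes are decoys. Next I'll work out lid poses from depth.

```bash
cat > h.py <<'E'
import numpy as np,cv2
from scipy.spatial.transform import Rotation as R
def pts(c):
    v,u=np.mgrid[:480,:640];K=c["K"];d=c["depth"]
    p=np.stack([(u-K[0,2])/K[0,0]*d,(v-K[1,2])/K[1,1]*d,d],-1)
    w,x,y,z=c["attitude"]
    return p@R.from_quat([x,y,z,w]).as_matrix().T+c["eye"]
def lids(c):
    P=pts(c);hsv=cv2.cvtColor(c["pixels"],cv2.COLOR_RGB2HSV)
    g=cv2.inRange(hsv,(40,90,20),(90,255,200))
    n,l,st,ce=cv2.connectedComponentsWithStats(g)
    for i in range(1,n):
        if st[i,4]<40:continue
        s=np.median(P[l==i],0)
        if not .08<s[2]<.14 :continue
        m=((abs(P[...,2]-s[2])<.006)&(np.hypot(P[...,0]-s[0],P[...,1]-s[1])<.11)&(hsv[...,1]<60)|(l==i)).astype(np.uint8)
        m=cv2.morphologyEx(m,cv2.MORPH_CLOSE,np.ones((3,3)))
        _,ll,_,_=cv2.connectedComponentsWithStats(m)
        k=ll==ll[l==i].max()
        q=P[k];r=cv2.minAreaRect((q[:,:2]*1000).astype(np.float32))
        b=cv2.boxPoints(r);e=[b[1]-b[0],b[2]-b[1]];L=max(e,key=np.linalg.norm)
        print(ce[i].round(),"seal",s.round(4),"rect",np.round(r[0],0),np.round(r[1],0),"long dir deg",np.degrees(np.arctan2(L[1],L[0])).round(1)%180,"z",np.median(q[:,2]).round(4),k.sum())
E
python3 - <<'E'
import pickle,h
d=pickle.load(open("d.pkl","rb"))
for n in d:print(n);h.lids(d[n])
import numpy as np,cv2
P=h.pts(d["scene"])
for u,v in((422,300),(157,236),(137,226),(375,385),(281,181)):print((u,v),P[v,u].round(3))
E
```

```text
scene
[105. 138.] seal [ 0.3879 -0.7632  0.0844] rect [762. -96.] [1645.  101.] long dir deg 59.0 z 0.0801 230
[125. 146.] seal [ 0.3885 -0.6842  0.0847] rect [762. -86.] [1629.   87.] long dir deg 58.1 z 0.0801 257
[145. 156.] seal [ 0.3894 -0.5908  0.0846] rect [756. -37.] [1555.   99.] long dir deg 56.3 z 0.0818 218
[281. 180.] seal [ 0.2804 -0.1985  0.1009] rect [751. 180.] [1250.   26.] long dir deg 38.9 z 0.1008 67
[219. 210.] seal [ 0.4801 -0.2306  0.1165] rect [854. 116.] [1183.  178.] long dir deg 42.6 z 0.1163 1906
[273. 238.] seal [ 0.4815 -0.0671  0.1089] rect [786. 250.] [1092.  189.] long dir deg 46.7 z 0.1084 2521
[490. 238.] seal [0.1883 0.3329 0.1005] rect [702. 449.] [1086.   29.] long dir deg 12.7 z 0.1005 98
[182. 275.] seal [ 0.6728 -0.1662  0.0931] rect [896. 192.] [1016.  151.] long dir deg 58.0 z 0.0924 2556
[308. 335.] seal [0.6603 0.1587 0.1059] rect [932. 313.] [783. 176.] long dir deg 29.5 z 0.1052 3595
side
[227. 185.] seal [0.1869 0.3296 0.1035] rect [ 207. -205.] [  28. 1102.] long dir deg 92.3 z 0.1034 50
[392. 202.] seal [0.6571 0.1558 0.108 ] rect [ 501. -272.] [1085.  157.] long dir deg 70.0 z 0.1071 1275
[352. 267.] seal [ 0.4785 -0.07    0.1112] rect [ 407. -378.] [809. 150.] long dir deg 76.9 z 0.1106 2038
[437. 289.] seal [ 0.6709 -0.1685  0.0949] rect [ 509. -443.] [809. 146.] long dir deg 59.7 z 0.0944 2178
[370. 318.] seal [ 0.4773 -0.2316  0.119 ] rect [ 410. -463.] [656. 162.] long dir deg 73.9 z 0.1185 2706
[281. 325.] seal [ 0.2781 -0.2017  0.1033] rect [ 254. -470.] [571.  30.] long dir deg 84.7 z 0.1032 129
(422, 300) [0.439 0.291 0.089]
(157, 236) [ 0.612 -0.309  0.09 ]
(137, 226) [ 0.59  -0.412  0.056]
(375, 385) [0.649 0.306 0.05 ]
(281, 181) [ 0.284 -0.197  0.1  ]
```

```bash
sed -i 's/q=P\[k\];/q=P[k];q=q[(np.hypot(*(q-s)[:,:2].T)<.11)\&(abs(q[:,2]-s[2])<.006)];/' h.py
python3 - <<'E'
import pickle,h
d=pickle.load(open("d.pkl","rb"))
for n in d:print(n);h.lids(d[n])
E
```

```text
scene
[105. 138.] seal [ 0.3879 -0.7632  0.0844] rect [ 372. -740.] [169.  47.] long dir deg 88.3 z 0.0816 230
[125. 146.] seal [ 0.3885 -0.6842  0.0847] rect [ 371. -714.] [156.  42.] long dir deg 84.9 z 0.0819 257
[145. 156.] seal [ 0.3894 -0.5908  0.0846] rect [ 391. -605.] [185.  56.] long dir deg 83.4 z 0.0825 218
[281. 180.] seal [ 0.2804 -0.1985  0.1009] rect [ 279. -200.] [40. 26.] long dir deg 43.6 z 0.1008 67
[219. 210.] seal [ 0.4801 -0.2306  0.1165] rect [ 480. -228.] [116. 152.] long dir deg 102.0 z 0.1163 1906
[273. 238.] seal [ 0.4815 -0.0671  0.1089] rect [483. -81.] [119. 190.] long dir deg 93.8 z 0.1084 2521
[490. 238.] seal [0.1883 0.3329 0.1005] rect [187. 332.] [30. 29.] long dir deg 36.9 z 0.1005 98
[182. 275.] seal [ 0.6728 -0.1662  0.0931] rect [ 674. -164.] [157. 110.] long dir deg 78.0 z 0.0924 2556
[308. 335.] seal [0.6603 0.1587 0.1059] rect [661. 160.] [112. 150.] long dir deg 95.7 z 0.1052 3595
side
[227. 185.] seal [0.1869 0.3296 0.1035] rect [185. 330.] [28. 28.] long dir deg 103.9 z 0.1033 50
[392. 202.] seal [0.6571 0.1558 0.108 ] rect [657. 155.] [112. 152.] long dir deg 95.9 z 0.1071 1275
[352. 267.] seal [ 0.4785 -0.07    0.1112] rect [480. -86.] [111. 183.] long dir deg 97.9 z 0.1106 2038
[437. 289.] seal [ 0.6709 -0.1685  0.0949] rect [ 670. -167.] [154. 111.] long dir deg 78.2 z 0.0944 2178
[370. 318.] seal [ 0.4773 -0.2316  0.119 ] rect [ 476. -232.] [110. 151.] long dir deg 102.6 z 0.1185 2706
[281. 325.] seal [ 0.2781 -0.2017  0.1033] rect [ 279. -201.] [32. 29.] long dir deg 45.8 z 0.1032 129
```

Emit:
play_rows(
  moves=[
    {"grip": 0,"tz": -10},
    {"grip": 0,"tx": -41,"ty": -18},
    {"grip": 0,"tx": -41,"ty": -18},
    {"grip": 0,"tx": -41,"ty": -18},
    {"grip": 0,"tx": -41,"ty": -18},
    {"grip": 0,"tx": -41,"ty": -18},
    {"grip": 0,"tx": -41,"ty": -18},
    {"grip": 0,"tx": -41,"ty": -18},
    {"grip": 0,"tx": -41,"ty": -18},
    {"grip": 0,"tx": -41,"ty": -18},
    {"grip": 0,"tx": -41,"ty": -18},
    {"grip": 0,"tx": -41,"ty": -18},
  ],
)

```text
$.moves[0]: bad value
```

```bash
cat > go.py <<'E'
import sys,numpy as np
from plant import ctrl
from scipy.spatial.transform import Rotation as R
L={'A':(.659,.157,.1065,95.8),'B':(.480,-.0685,.110,97),'C':(.672,-.167,.094,78.1),'D':(.479,-.231,.118,102.3)}
s=ctrl.state();w,x,y,z=s["eef_rot"];M=R.from_quat([x,y,z,w]).as_matrix();p=s["ee_pos"]
print("t",round(s["time"],2),p.round(4),"F",s["ft_force"].round(2),"gap",round(s["finger_gap"],4),"toolz",M[:,2].round(3))
for k,(a,b,h,t) in L.items():
    for o in(58,0,-58):
        g=np.array([a+o/1e3*np.cos(np.radians(t)),b+o/1e3*np.sin(np.radians(t)),h+.014])
        if len(sys.argv)>1 and k in sys.argv[1]:print(k,o,g.round(3),"shift mm",((g-p)@M*1000).round(1))
E
python3 go.py A
```

```text
t 0.1 [0.1549 0.527  0.2223] F [-0.57 -0.59 -0.61] gap 0.0854 toolz [-0.001 -0.002 -1.   ]
A 58 [0.653 0.215 0.12 ] shift mm [-566.1 -159.   102.2]
A 0 [0.659 0.157 0.12 ] shift mm [-588.  -212.7  102.3]
A -58 [0.665 0.099 0.12 ] shift mm [-609.9 -266.4  102.5]
```

Emit:
play_rows(
  moves=[
    {"grip": 0,"tx": 0,"ty": 0,"tz": -10,"spin": 0},
    {"grip": 0,"tx": -41,"ty": -18,"tz": 0,"spin": 0},
    {"grip": 0,"tx": -41,"ty": -18,"tz": 0,"spin": 0},
    {"grip": 0,"tx": -41,"ty": -18,"tz": 0,"spin": 0},
    {"grip": 0,"tx": -41,"ty": -18,"tz": 0,"spin": 0},
    {"grip": 0,"tx": -41,"ty": -18,"tz": 0,"spin": 0},
    {"grip": 0,"tx": -41,"ty": -18,"tz": 0,"spin": 0},
    {"grip": 0,"tx": -41,"ty": -18,"tz": 0,"spin": 0},
    {"grip": 0,"tx": -41,"ty": -18,"tz": 0,"spin": 0},
    {"grip": 0,"tx": -41,"ty": -18,"tz": 0,"spin": 0},
    {"grip": 0,"tx": -41,"ty": -18,"tz": 0,"spin": 0},
    {"grip": 0,"tx": -41,"ty": -18,"tz": 0,"spin": 0},
  ],
)

```text
time: 1.3
ee_pos: [0.5404, 0.2109, 0.2366]
eef_rot: [-0.001, 0.13, 0.991, 0.003]
ft_force: [0.2, 0.6, 0.8]
finger_gap: -0.0001
```

```bash
python3 go.py A
```

```text
t 1.3 [0.5404 0.2109 0.2366] F [0.16 0.55 0.75] gap -0.0001 toolz [-0.002  0.006 -1.   ]
A 58 [0.653 0.215 0.12 ] shift mm [-108.3   32.2  116. ]
A 0 [0.659 0.157 0.12 ] shift mm [-128.9  -22.   115.6]
A -58 [0.665 0.099 0.12 ] shift mm [-149.5  -76.2  115.3]
```

Emit:
play_rows(
  moves=[
    {"grip": 0,"tx": -36,"ty": 11,"tz": 10,"spin": 0},
    {"grip": 0,"tx": -36,"ty": 11,"tz": 30,"spin": 0},
    {"grip": 0,"tx": -36,"ty": 10,"tz": 30,"spin": 0},
    {"grip": 0,"tx": 0,"ty": 0,"tz": 20,"spin": 0},
    {"grip": 0,"tx": 0,"ty": 0,"tz": 5,"spin": 0},
    {"grip": 0,"tx": 0,"ty": 0,"tz": 0,"spin": 0},
  ],
)

```text
time: 1.9
ee_pos: [0.665, 0.2026, 0.14]
eef_rot: [0.002, 0.138, 0.99, 0.0]
ft_force: [0.7, 0.5, 1.1]
finger_gap: -0.0005
```

```bash
python3 go.py A
```

```text
t 1.9 [0.665  0.2026 0.14  ] F [0.71 0.47 1.08] gap -0.0005 toolz [ 0.004  0.    -1.   ]
A 58 [0.653 0.215 0.12 ] shift mm [14.8  8.4 19.4]
A 0 [0.659 0.157 0.12 ] shift mm [ -6.5 -45.5  19.4]
A -58 [0.665 0.099 0.12 ] shift mm [-27.9 -99.4  19.5]
```

Emit:
play_rows(
  moves=[
    {"grip": 0,"tx": 13,"ty": 7,"tz": 8,"spin": 0},
    {"grip": 0,"tx": 0,"ty": 0,"tz": 3,"spin": 0},
    {"grip": 0,"tx": 0,"ty": 0,"tz": 2,"spin": 0},
    {"grip": 0,"tx": 0,"ty": 0,"tz": 0,"spin": 0},
  ],
)

```text
time: 2.3
ee_pos: [0.6556, 0.2147, 0.1339]
eef_rot: [0.006, 0.136, 0.991, 0.003]
ft_force: [-0.1, -0.6, 0.3]
finger_gap: 0.0001
```

```bash
python3 go.py A
```

```text
t 2.3 [0.6556 0.2147 0.1339] F [-0.13 -0.56  0.31] gap 0.0001 toolz [ 0.012  0.004 -1.   ]
A 58 [0.653 0.215 0.12 ] shift mm [ 2.5 -0.7 13.4]
A 0 [0.659 0.157 0.12 ] shift mm [-18.7 -54.7  13.2]
A -58 [0.665 0.099 0.12 ] shift mm [ -40.  -108.7   13.1]
```

Emit:
play_rows(
  moves=[
    {"grip": 0,"tx": 0,"ty": 0,"tz": 2.5,"spin": 0},
    {"grip": 0,"tx": 0,"ty": 0,"tz": 2.5,"spin": 0},
    {"grip": 0,"tx": 0,"ty": 0,"tz": 2.5,"spin": 0},
    {"grip": 0,"tx": 0,"ty": 0,"tz": 2.5,"spin": 0},
  ],
)

```text
time: 2.7
ee_pos: [0.658, 0.2137, 0.1268]
eef_rot: [0.009, 0.137, 0.991, 0.004]
ft_force: [0.3, 0.1, 0.7]
finger_gap: 0.0001
```

Emit:
play_rows(
  moves=[
    {"grip": 0,"tx": 0,"ty": 0,"tz": 1.5,"spin": 0},
  ],
)

```text
time: 2.8
ee_pos: [0.6579, 0.2135, 0.1248]
eef_rot: [0.009, 0.137, 0.991, 0.004]
ft_force: [-0.1, -0.0, -0.8]
finger_gap: 0.0002
```

Emit:
play_rows(
  moves=[
    {"grip": 0,"tx": 0,"ty": 0,"tz": 1.5,"spin": 0},
  ],
)

```text
time: 2.9
ee_pos: [0.6579, 0.2133, 0.1229]
eef_rot: [0.008, 0.137, 0.991, 0.003]
ft_force: [0.4, -0.3, -0.2]
finger_gap: 0.0002
```

Emit:
play_rows(
  moves=[
    {"grip": 0,"tx": 0,"ty": 0,"tz": 1.5,"spin": 0},
  ],
)

```text
time: 3.0
ee_pos: [0.6579, 0.2133, 0.1211]
eef_rot: [0.008, 0.137, 0.991, 0.003]
ft_force: [0.8, -0.9, 0.8]
finger_gap: 0.0001
```

Emit:
play_rows(
  moves=[
    {"grip": 0,"tx": 0,"ty": 0,"tz": 1,"spin": 0},
  ],
)

```text
time: 3.1
ee_pos: [0.6578, 0.2132, 0.1198]
eef_rot: [0.008, 0.137, 0.99, 0.003]
ft_force: [-0.1, 0.1, -0.3]
finger_gap: 0.0001
```

Emit:
play_rows(
  moves=[
    {"grip": 0,"tx": 0,"ty": 0,"tz": 1,"spin": 0},
  ],
)

```text
time: 3.2
ee_pos: [0.6578, 0.2132, 0.1186]
eef_rot: [0.008, 0.137, 0.99, 0.003]
ft_force: [0.2, 0.3, 0.5]
finger_gap: 0.0001
```

Emit:
play_rows(
  moves=[
    {"grip": 0,"tx": 0,"ty": 0,"tz": 1,"spin": 0},
  ],
)

```text
time: 3.3
ee_pos: [0.6578, 0.2133, 0.1175]
eef_rot: [0.008, 0.137, 0.991, 0.003]
ft_force: [0.3, -0.3, -0.6]
finger_gap: 0.0002
```

Emit:
play_rows(
  moves=[
    {"grip": 0,"tx": 0,"ty": 0,"tz": 1,"spin": 0},
  ],
)

```text
time: 3.4
ee_pos: [0.6578, 0.2133, 0.1164]
eef_rot: [0.008, 0.137, 0.991, 0.003]
ft_force: [-0.2, -0.9, -0.6]
finger_gap: 0.0004
```

Emit:
play_rows(
  moves=[
    {"grip": 0,"tx": 0,"ty": 0,"tz": 1,"spin": 0},
  ],
)

```text
time: 3.5
ee_pos: [0.6579, 0.2133, 0.1154]
eef_rot: [0.008, 0.137, 0.991, 0.003]
ft_force: [-0.2, -0.8, 0.3]
finger_gap: 0.0002
```

Emit:
play_rows(
  moves=[
    {"grip": 0,"tx": 0,"ty": 0,"tz": 1,"spin": 0},
  ],
)

```text
time: 3.6
ee_pos: [0.6579, 0.2134, 0.1143]
eef_rot: [0.008, 0.137, 0.991, 0.003]
ft_force: [-0.5, 0.4, 0.4]
finger_gap: -0.0001
```

```bash
python3 - <<'E'
from plant import ctrl
import cv2,h
c=ctrl.capture("side");h.lids(c)
a=cv2.resize(c["pixels"][120:280,310:470,::-1],None,fx=3.5,fy=3.5,interpolation=cv2.INTER_CUBIC);cv2.imwrite("pics/s2.png",a)
E
python3 go.py
```

```text
[227. 185.] seal [0.1869 0.3301 0.1029] rect [187. 331.] [29. 28.] long dir deg 46.8 z 0.1031 47
[392. 202.] seal [0.6582 0.1568 0.1072] rect [658. 154.] [111. 153.] long dir deg 95.9 z 0.107 1284
[352. 267.] seal [ 0.4788 -0.0692  0.1107] rect [480. -87.] [110. 184.] long dir deg 97.5 z 0.1104 2020
[437. 289.] seal [ 0.6708 -0.1687  0.0949] rect [ 670. -168.] [153. 110.] long dir deg 78.3 z 0.0944 2171
[370. 318.] seal [ 0.4772 -0.2316  0.1191] rect [ 477. -232.] [111. 151.] long dir deg 102.7 z 0.1185 2705
[281. 325.] seal [ 0.2781 -0.2017  0.103 ] rect [ 277. -202.] [31. 30.] long dir deg 58.1 z 0.103 127
t 3.65 [0.6578 0.2133 0.1141] F [-0.76  0.26 -0.09] gap -0.0001 toolz [ 0.017  0.004 -1.   ]
```

View pics/s2.png

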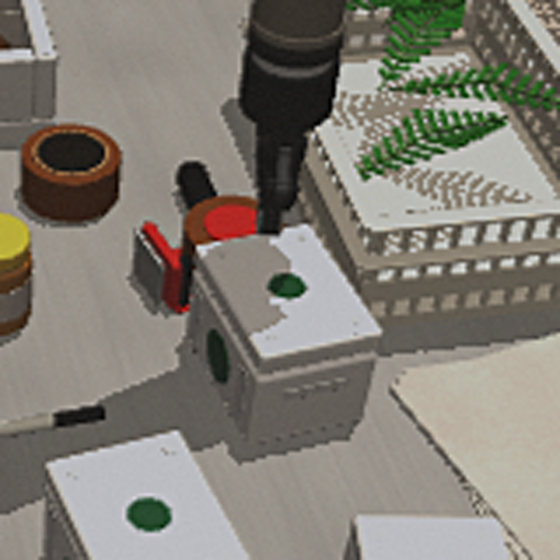

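The crop shows the fingertip at crop pixel (272,230), which is full-frame (388,185), right at the far edge of lid A. I'll read its depth before going any lower.

```bash
python3 - <<'E'
from plant import ctrl
import cv2,h,numpy as np
c=ctrl.capture("side");P=h.pts(c);print("side")
for v in range(172,194,1):print(v,[tuple((P[v,u]*1000).round().astype(int)) for u in(385,387,389)],c["pixels"][v,387])
c=ctrl.capture("scene");P=h.pts(c)
cv2.imwrite("pics/s3.png",cv2.resize(c["pixels"][250:410,240:450,::-1],None,fx=3.5,fy=3.5,interpolation=cv2.INTER_CUBIC))
E
```

```text
side
172 [(np.int64(641), np.int64(199), np.int64(185)), (np.int64(629), np.int64(157), np.int64(218)), (np.int64(636), np.int64(159), np.int64(216))] [36 34 33]
173 [(np.int64(632), np.int64(176), np.int64(201)), (np.int64(631), np.int64(161), np.int64(212)), (np.int64(635), np.int64(156), np.int64(215))] [34 32 33]
174 [(np.int64(627), np.int64(164), np.int64(206)), (np.int64(629), np.int64(155), np.int64(213)), (np.int64(635), np.int64(154), np.int64(213))] [30 28 28]
175 [(np.int64(630), np.int64(169), np.int64(199)), (np.int64(631), np.int64(157), np.int64(208)), (np.int64(635), np.int64(153), np.int64(210))] [28 27 26]
176 [(np.int64(630), np.int64(168), np.int64(197)), (np.int64(632), np.int64(159), np.int64(202)), (np.int64(637), np.int64(157), np.int64(204))] [26 26 22]
177 [(np.int64(631), np.int64(170), np.int64(191)), (np.int64(637), np.int64(169), np.int64(191)), (np.int64(641), np.int64(165), np.int64(194))] [27 27 23]
178 [(np.int64(633), np.int64(174), np.int64(184)), (np.int64(643), np.int64(184), np.int64(175)), (np.int64(645), np.int64(174), np.int64(183))] [27 25 
[... 1681 characters left out ...]
(np.int64(667), np.int64(212), np.int64(109))] [190 191 198]
190 [(np.int64(655), np.int64(211), np.int64(108)), (np.int64(660), np.int64(207), np.int64(110)), (np.int64(668), np.int64(212), np.int64(104))] [143 137 131]
191 [(np.int64(653), np.int64(205), np.int64(109)), (np.int64(660), np.int64(207), np.int64(106)), (np.int64(665), np.int64(205), np.int64(107))] [141 133 125]
192 [(np.int64(651), np.int64(201), np.int64(109)), (np.int64(658), np.int64(201), np.int64(107)), (np.int64(663), np.int64(197), np.int64(109))] [142 136 127]
193 [(np.int64(649), np.int64(194), np.int64(110)), (np.int64(657), np.int64(199), np.int64(105)), (np.int64(661), np.int64(193), np.int64(110))] [138 134 125]
```

View pics/s3.png

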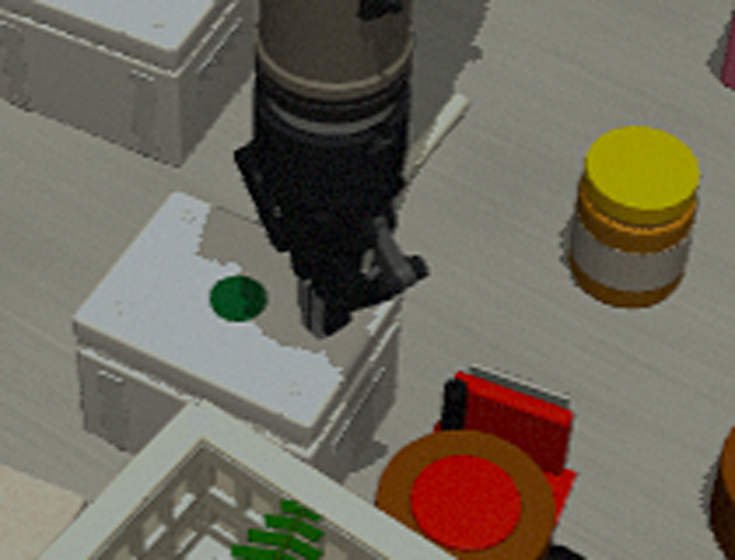

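The fingertip is still about 10 mm above the lid, so it sits nearer the TCP than expected. I'll keep going down in small steps.

Emit:
play_rows(
  moves=[
    {"grip": 0,"tx": 0,"ty": 0,"tz": 1,"spin": 0},
    {"grip": 0,"tx": 0,"ty": 0,"tz": 1,"spin": 0},
  ],
)

```text
time: 3.95
ee_pos: [0.6581, 0.2134, 0.1125]
eef_rot: [0.008, 0.137, 0.991, 0.003]
ft_force: [0.2, -0.2, 0.6]
finger_gap: 0.0003
```

Emit:
play_rows(
  moves=[
    {"grip": 0,"tx": 0,"ty": 0,"tz": 1,"spin": 0},
    {"grip": 0,"tx": 0,"ty": 0,"tz": 1,"spin": 0},
  ],
)

```text
time: 4.15
ee_pos: [0.6581, 0.2134, 0.1103]
eef_rot: [0.008, 0.137, 0.991, 0.003]
ft_force: [0.5, -0.6, -0.3]
finger_gap: 0.0004
```

Emit:
play_rows(
  moves=[
    {"grip": 0,"tx": 0,"ty": 0,"tz": 1,"spin": 0},
    {"grip": 0,"tx": 0,"ty": 0,"tz": 1,"spin": 0},
  ],
)

```text
time: 4.35
ee_pos: [0.6582, 0.2134, 0.1081]
eef_rot: [0.008, 0.137, 0.991, 0.003]
ft_force: [-0.1, -0.1, -0.2]
finger_gap: 0.0
```

Emit:
play_rows(
  moves=[
    {"grip": 0,"tx": 0,"ty": 0,"tz": 1,"spin": 0},
    {"grip": 0,"tx": 0,"ty": 0,"tz": 1,"spin": 0},
  ],
)

```text
time: 4.55
ee_pos: [0.6581, 0.2134, 0.1059]
eef_rot: [0.008, 0.137, 0.991, 0.003]
ft_force: [1.3, 0.2, 0.2]
finger_gap: 0.0
```

```bash
python3 - <<'E'
from plant import ctrl
import cv2,h,numpy as np
c=ctrl.capture("side");h.lids(c);a=c["pixels"][150:240,345:435,::-1]
b=ctrl.capture("scene")["pixels"][290:380,255:385,::-1]
f=lambda x:cv2.resize(x,None,fx=3.6,fy=3.6,interpolation=cv2.INTER_CUBIC)
cv2.imwrite("pics/s4.png",np.hstack([f(a),f(b)]))
E
python3 go.py
```

```text
[227. 185.] seal [0.1869 0.33   0.1024] rect [186. 330.] [28. 29.] long dir deg 106.0 z 0.1025 50
[392. 202.] seal [0.6576 0.1555 0.1078] rect [657. 154.] [110. 153.] long dir deg 96.1 z 0.1071 1255
[352. 267.] seal [ 0.4783 -0.0702  0.1112] rect [480. -86.] [111. 185.] long dir deg 96.9 z 0.1105 2091
[437. 289.] seal [ 0.6716 -0.1692  0.0951] rect [ 670. -168.] [153. 110.] long dir deg 78.6 z 0.0945 2171
[370. 318.] seal [ 0.4769 -0.2325  0.119 ] rect [ 476. -231.] [110. 152.] long dir deg 102.2 z 0.1185 2690
[281. 325.] seal [ 0.2779 -0.2022  0.1032] rect [ 279. -201.] [31. 30.] long dir deg 79.9 z 0.1032 130
t 4.65 [0.6581 0.2134 0.1058] F [ 0.16  0.79 -0.37] gap -0.0 toolz [ 0.017  0.004 -1.   ]
```

View pics/s4.png

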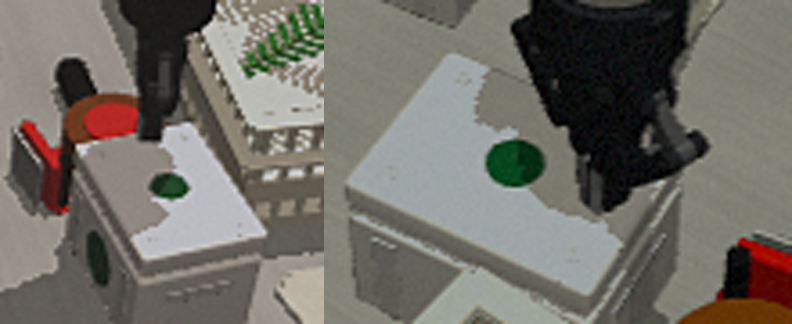

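The tip is at full-frame (387,188) in the side view and still 4–5 mm above its landing point near row 190. The tips must be near the TCP plane when shut, so I'll keep going down.

Emit:
play_rows(
  moves=[
    {"grip": 0,"tx": 0,"ty": 0,"tz": 1,"spin": 0},
    {"grip": 0,"tx": 0,"ty": 0,"tz": 1,"spin": 0},
  ],
)

```text
time: 4.85
ee_pos: [0.6582, 0.2134, 0.1038]
eef_rot: [0.008, 0.137, 0.991, 0.003]
ft_force: [-0.4, -0.6, -0.2]
finger_gap: 0.0001
```

Emit:
play_rows(
  moves=[
    {"grip": 0,"tx": 0,"ty": 0,"tz": 1,"spin": 0},
  ],
)

```text
time: 4.95
ee_pos: [0.6583, 0.2134, 0.1028]
eef_rot: [0.008, 0.137, 0.991, 0.003]
ft_force: [-0.0, -0.6, -0.7]
finger_gap: 0.0
```

Emit:
play_rows(
  moves=[
    {"grip": 0,"tx": 0,"ty": 0,"tz": 1,"spin": 0},
  ],
)

```text
time: 5.05
ee_pos: [0.6583, 0.2134, 0.1017]
eef_rot: [0.008, 0.137, 0.991, 0.003]
ft_force: [0.3, 0.3, -0.2]
finger_gap: -0.0002
```

Emit:
play_rows(
  moves=[
    {"grip": 0,"tx": 0,"ty": 0,"tz": 1,"spin": 0},
  ],
)

```text
time: 5.15
ee_pos: [0.6583, 0.2135, 0.1006]
eef_rot: [0.008, 0.137, 0.991, 0.003]
ft_force: [-0.3, 0.0, 0.4]
finger_gap: -0.0003
```

Emit:
play_rows(
  moves=[
    {"grip": 0,"tx": 0,"ty": 0,"tz": 1,"spin": 0},
  ],
)

```text
time: 5.25
ee_pos: [0.6583, 0.2134, 0.0995]
eef_rot: [0.008, 0.137, 0.991, 0.003]
ft_force: [-0.4, -0.8, 0.1]
finger_gap: -0.0002
```

```bash
cat >> h.py <<'E'
def proj(c,p):
    w,x,y,z=c["attitude"];q=R.from_quat([x,y,z,w]).as_matrix().T@(np.array(p)-c["eye"]);u=c["K"]@q;return u[:2]/u[2]
E
python3 - <<'E'
from plant import ctrl
import cv2,h,numpy as np
s=ctrl.state();p=s["ee_pos"];out=[]
for n in("side","scene"):
    c=ctrl.capture(n);h.lids(c) if n=="side" else 0
    u=h.proj(c,p);v=h.proj(c,[p[0],p[1],.1065]);w=h.proj(c,[p[0],p[1],p[2]-.014]);print(n,u,v,w)
    o=(v-[25,25]).astype(int);a=c["pixels"][o[1]:o[1]+50,o[0]:o[0]+50,::-1]
    a=cv2.resize(a,None,fx=8,fy=8,interpolation=cv2.INTER_NEAREST)
    for q,col in((u,(0,0,255)),(v,(255,0,0)),(w,(0,255,0))):cv2.circle(a,tuple(((q-o+.5)*8).astype(int).tolist()),4,col,1)
    out.append(a)
cv2.imwrite("pics/s5.png",np.hstack(out))
E
```

```text
[227. 185.] seal [0.187  0.3313 0.1029] rect [186. 331.] [28. 32.] long dir deg 107.1 z 0.1029 50
[392. 202.] seal [0.6586 0.1549 0.1077] rect [657. 156.] [113. 153.] long dir deg 96.5 z 0.1072 1239
[352. 267.] seal [ 0.4788 -0.07    0.1107] rect [479. -82.] [110. 178.] long dir deg 96.9 z 0.1105 2042
[437. 289.] seal [ 0.6706 -0.1681  0.0949] rect [ 670. -168.] [153. 111.] long dir deg 78.5 z 0.0944 2176
[370. 318.] seal [ 0.4775 -0.2319  0.1189] rect [ 477. -232.] [111. 151.] long dir deg 102.8 z 0.1185 2694
[281. 325.] seal [ 0.278  -0.2018  0.1031] rect [ 279. -201.] [31. 30.] long dir deg 82.2 z 0.1031 130
side [385.55496985 191.38441261] [385.83892215 189.5941862 ] [384.99330492 194.92552647]
scene [331.80370651 349.35628158] [331.85714911 347.02644557] [331.69813563 353.95865629]
```

View pics/s5.png

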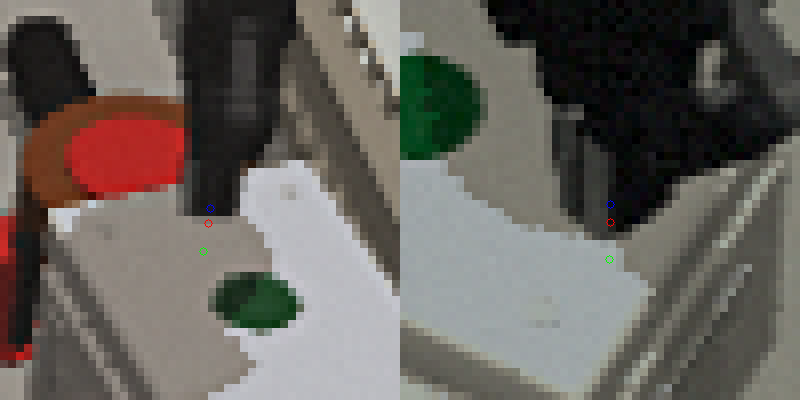

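The tip is now at lid level in both views (side crop (212,214), scene crop (600,235)), so contact should be close.

Emit:
play_rows(
  moves=[
    {"grip": 0,"tx": 0,"ty": 0,"tz": 1,"spin": 0},
  ],
)

```text
time: 5.45
ee_pos: [0.6583, 0.2135, 0.0985]
eef_rot: [0.008, 0.137, 0.991, 0.003]
ft_force: [-0.1, 0.2, 0.5]
finger_gap: 0.0001
```

Emit:
play_rows(
  moves=[
    {"grip": 0,"tx": 0,"ty": 0,"tz": 1,"spin": 0},
  ],
)

```text
time: 5.55
ee_pos: [0.6584, 0.2138, 0.0976]
eef_rot: [0.008, 0.137, 0.991, 0.004]
ft_force: [-1.1, -0.4, 0.5]
finger_gap: 0.0003
```

Emit:
play_rows(
  moves=[
    {"grip": 0,"tx": 0,"ty": 0,"tz": 1,"spin": 0},
  ],
)

```text
time: 5.65
ee_pos: [0.6584, 0.2141, 0.0968]
eef_rot: [0.008, 0.137, 0.991, 0.004]
ft_force: [0.3, -0.3, 1.2]
finger_gap: -0.0003
```

Emit:
play_rows(
  moves=[
    {"grip": 0,"tx": 0,"ty": 0,"tz": 1,"spin": 0},
  ],
)

```text
time: 5.75
ee_pos: [0.6584, 0.2145, 0.0959]
eef_rot: [0.008, 0.137, 0.991, 0.004]
ft_force: [0.2, -0.1, 1.6]
finger_gap: 0.0004
```

Emit:
play_rows(
  moves=[
    {"grip": 0,"tx": 0,"ty": 0,"tz": 1,"spin": 0},
  ],
)

```text
time: 5.85
ee_pos: [0.6584, 0.2145, 0.0957]
eef_rot: [0.009, 0.137, 0.991, 0.004]
ft_force: [-2.9, -0.8, 6.8]
finger_gap: -0.0
```

Emit:
play_rows(
  moves=[
    {"grip": 0,"tx": 0,"ty": 0,"tz": 1,"spin": 0},
  ],
)

```text
time: 5.95
ee_pos: [0.6584, 0.2145, 0.0958]
eef_rot: [0.009, 0.137, 0.991, 0.004]
ft_force: [-2.2, 0.1, 5.4]
finger_gap: 0.0001
```

Emit:
play_rows(
  moves=[
    {"grip": 0,"tx": 0,"ty": 0,"tz": 1,"spin": 0},
  ],
)

```text
time: 6.05
ee_pos: [0.6584, 0.2145, 0.0958]
eef_rot: [0.009, 0.137, 0.991, 0.004]
ft_force: [-3.2, 0.6, 5.2]
finger_gap: -0.0
```

```bash
cat >> h.py <<'E'
def tilt(c,k):
    """fit the lid's top plane: heights at +-60 mm along its length"""
    L={'A':(.659,.157,.1065,95.8),'B':(.480,-.0685,.110,97),'C':(.672,-.167,.094,78.1),'D':(.479,-.231,.118,102.3)}
    a,b,z,t=L[k];P=pts(c).reshape(-1,3);t=np.radians(t)
    l=(P[:,0]-a)*np.cos(t)+(P[:,1]-b)*np.sin(t);w=-(P[:,0]-a)*np.sin(t)+(P[:,1]-b)*np.cos(t)
    m=(abs(l)<.07)&(abs(w)<.05)&(abs(P[:,2]-z)<.009)
    A=np.c_[l,w,np.ones_like(l)][m];f=np.linalg.lstsq(A,P[m,2],rcond=None)[0]
    print(k,"slope rad along, across, mid z",f.round(4),m.sum())
E
python3 - <<'E'
from plant import ctrl
import h,pickle
d=pickle.load(open("d.pkl","rb"))
for n in("side","scene"):
    c=ctrl.capture(n)
    for k in "ABCD":print(n);h.tilt(d[n],k);h.tilt(c,k)
E
python3 go.py
```

```text
side
A slope rad along, across, mid z [0.0015 0.0021 0.1073] 1043
A slope rad along, across, mid z [-0.0592  0.0007  0.1076] 972
side
B slope rad along, across, mid z [-0.     -0.0005  0.1107] 1639
B slope rad along, across, mid z [-0.0008 -0.0012  0.1106] 1643
side
C slope rad along, across, mid z [-0.0009  0.0006  0.0946] 1793
C slope rad along, across, mid z [ 0.0009 -0.0005  0.0946] 1796
side
D slope rad along, across, mid z [-0.0004  0.001   0.1186] 2257
D slope rad along, across, mid z [-0.0007  0.0003  0.1186] 2260
scene
A slope rad along, across, mid z [0.0007 0.     0.1054] 2961
A slope rad along, across, mid z [-0.0569  0.0018  0.1058] 2421
scene
B slope rad along, across, mid z [ 0.0003 -0.0011  0.1085] 1777
B slope rad along, across, mid z [0.0017 0.0009 0.1085] 1788
scene
C slope rad along, across, mid z [ 0.0013 -0.0007  0.0926] 2099
C slope rad along, across, mid z [0.0008 0.0002 0.0926] 2112
scene
D slope rad along, across, mid z [1.000e-04 1.200e-03 1.165e-01] 1514
D slope rad along, across, mid z [-0.0006 -0.0004  0.1164] 1511
t 6.15 [0.6584 0.2145 0.0957] F [-2.   -0.58  6.71] gap 0.0004 toolz [ 0.019  0.006 -1.   ]
```

Lid A tips: slope is -0.058 rad with the tip down at the rim, while the other three haven't moved. Now I'll lift and go to its middle.

Emit:
play_rows(
  moves=[
    {"grip": 0,"tx": 0,"ty": 0,"tz": -8,"spin": 0},
    {"grip": 0,"tx": 0,"ty": 0,"tz": -12,"spin": 0},
    {"grip": 0,"tx": -10,"ty": -27,"tz": 0,"spin": 0},
    {"grip": 0,"tx": -5,"ty": -15,"tz": 0,"spin": 0},
    {"grip": 0,"tx": 0,"ty": 0,"tz": 0,"spin": 0},
  ],
)

```text
time: 6.65
ee_pos: [0.6622, 0.1694, 0.1178]
eef_rot: [0.01, 0.136, 0.991, 0.005]
ft_force: [1.2, -0.7, -0.5]
finger_gap: 0.0002
```

```bash
python3 go.py A
```

```text
t 6.65 [0.6622 0.1694 0.1178] F [ 1.23 -0.7  -0.53] gap 0.0002 toolz [ 0.021  0.007 -1.   ]
A 58 [0.653 0.215 0.12 ] shift mm [20.9 41.2 -2.6]
A 0 [0.659 0.157 0.12 ] shift mm [ -0.3 -12.8  -2.9]
A -58 [0.665 0.099 0.12 ] shift mm [-21.5 -66.8  -3.1]
```

Emit:
play_rows(
  moves=[
    {"grip": 0,"tx": 0,"ty": -12,"tz": 2,"spin": 0},
    {"grip": 0,"tx": 0,"ty": -1,"tz": 6,"spin": 0},
    {"grip": 0,"tx": 0,"ty": 0,"tz": 4,"spin": 0},
    {"grip": 0,"tx": 0,"ty": 0,"tz": 0,"spin": 0},
  ],
)

```text
time: 7.05
ee_pos: [0.658, 0.1584, 0.1042]
eef_rot: [0.009, 0.135, 0.991, 0.006]
ft_force: [0.3, 0.4, -0.4]
finger_gap: 0.0001
```

```bash
python3 go.py A
```

```text
t 7.05 [0.658  0.1584 0.1042] F [ 0.33  0.4  -0.42] gap 0.0001 toolz [ 0.02   0.009 -1.   ]
A 58 [0.653 0.215 0.12 ] shift mm [ 19.5  53.1 -15.9]
A 0 [0.659 0.157 0.12 ] shift mm [ -1.6  -0.9 -16.3]
A -58 [0.665 0.099 0.12 ] shift mm [-22.8 -54.9 -16.7]
```

Emit:
play_rows(
  moves=[
    {"grip": 0,"tx": 0,"ty": 0,"tz": 1.5,"spin": 0},
    {"grip": 0,"tx": 0,"ty": 0,"tz": 1.5,"spin": 0},
    {"grip": 0,"tx": 0,"ty": 0,"tz": 1,"spin": 0},
    {"grip": 0,"tx": 0,"ty": 0,"tz": 1,"spin": 0},
    {"grip": 0,"tx": 0,"ty": 0,"tz": 1,"spin": 0},
  ],
)

```text
time: 7.55
ee_pos: [0.6576, 0.1613, 0.099]
eef_rot: [0.009, 0.134, 0.991, 0.007]
ft_force: [-2.4, -0.5, 5.3]
finger_gap: -0.0004
```

Emit:
play_rows(
  moves=[
    {"grip": 0,"tx": 0,"ty": 0,"tz": 2,"spin": 0},
  ],
)

```text
time: 7.65
ee_pos: [0.6577, 0.1613, 0.0989]
eef_rot: [0.009, 0.134, 0.991, 0.007]
ft_force: [-4.0, -1.2, 11.0]
finger_gap: 0.0
```

Emit:
play_rows(
  moves=[
    {"grip": 0,"tx": 0,"ty": 0,"tz": 2.5,"spin": 0},
  ],
)

```text
time: 7.75
ee_pos: [0.6577, 0.1613, 0.0989]
eef_rot: [0.009, 0.134, 0.991, 0.007]
ft_force: [-4.7, -1.0, 10.2]
finger_gap: -0.0002
```

Emit:
play_rows(
  moves=[
    {"grip": 0,"tx": 0,"ty": 0,"tz": 3,"spin": 0},
  ],
)

```text
time: 7.85
ee_pos: [0.6577, 0.1614, 0.0986]
eef_rot: [0.01, 0.133, 0.991, 0.007]
ft_force: [-5.1, -0.4, 10.8]
finger_gap: 0.0
```

Emit:
play_rows(
  moves=[
    {"grip": 0,"tx": 0,"ty": 0,"tz": 4,"spin": 0},
  ],
)

```text
time: 7.95
ee_pos: [0.6577, 0.1613, 0.0975]
eef_rot: [0.01, 0.133, 0.991, 0.008]
ft_force: [-4.8, -0.5, 12.1]
finger_gap: -0.0001
```

Emit:
play_rows(
  moves=[
    {"grip": 0,"tx": 0,"ty": 0,"tz": 4,"spin": 0},
  ],
)

```text
time: 8.05
ee_pos: [0.6577, 0.1614, 0.0964]
eef_rot: [0.01, 0.133, 0.991, 0.008]
ft_force: [-5.3, -0.9, 12.0]
finger_gap: 0.0
```

Emit:
play_rows(
  moves=[
    {"grip": 0,"tx": 0,"ty": 0,"tz": 4,"spin": 0},
  ],
)

```text
time: 8.15
ee_pos: [0.6577, 0.1613, 0.0953]
eef_rot: [0.01, 0.133, 0.991, 0.008]
ft_force: [-4.8, -1.7, 11.6]
finger_gap: -0.0001
```

Emit:
play_rows(
  moves=[
    {"grip": 0,"tx": 0,"ty": 0,"tz": 4,"spin": 0},
  ],
)

```text
time: 8.25
ee_pos: [0.6577, 0.1611, 0.0943]
eef_rot: [0.011, 0.133, 0.991, 0.009]
ft_force: [-5.9, -1.9, 12.8]
finger_gap: 0.0001
```

The lid is sliding down (4.6 mm so far), so I'll press on until the force rises at the rim.

Emit:
play_rows(
  moves=[
    {"grip": 0,"tx": 0,"ty": 0,"tz": 4,"spin": 0},
  ],
)

```text
time: 8.35
ee_pos: [0.6577, 0.161, 0.0942]
eef_rot: [0.011, 0.133, 0.991, 0.009]
ft_force: [-8.5, -1.9, 19.4]
finger_gap: 0.0002
```

Emit:
play_rows(
  moves=[
    {"grip": 0,"tx": 0,"ty": 0,"tz": 4,"spin": 0},
  ],
)

```text
time: 8.45
ee_pos: [0.6578, 0.161, 0.0942]
eef_rot: [0.011, 0.133, 0.991, 0.01]
ft_force: [-6.7, -1.6, 15.2]
finger_gap: -0.0002
```

Emit:
play_rows(
  moves=[
    {"grip": 0,"tx": 0,"ty": 0,"tz": 4,"spin": 0},
  ],
)

```text
time: 8.55
ee_pos: [0.6578, 0.161, 0.0942]
eef_rot: [0.012, 0.133, 0.991, 0.01]
ft_force: [-6.9, -1.2, 14.8]
finger_gap: -0.0002
```

The force jumped and the descent stopped, so it has bottomed on the rim. I'll lift clear and check.

Emit:
play_rows(
  moves=[
    {"grip": 0,"tx": 0,"ty": 0,"tz": -5,"spin": 0},
    {"grip": 0,"tx": 0,"ty": 0,"tz": -20,"spin": 0},
    {"grip": 0,"tx": 0,"ty": 0,"tz": -40,"spin": 0},
    {"grip": 0,"tx": 0,"ty": 0,"tz": -40,"spin": 0},
    {"grip": 0,"tx": 0,"ty": 0,"tz": -40,"spin": 0},
    {"grip": 0,"tx": 0,"ty": 0,"tz": 0,"spin": 0},
    {"grip": 0,"tx": 0,"ty": 0,"tz": 0,"spin": 0},
  ],
)

```text
time: 9.25
ee_pos: [0.6543, 0.1592, 0.2441]
eef_rot: [0.012, 0.133, 0.991, 0.01]
ft_force: [0.3, -0.0, 0.1]
finger_gap: 0.0
```

```bash
python3 - <<'E'
from plant import ctrl
import h,cv2
for n in("side","scene"):
    c=ctrl.capture(n);print(n);h.lids(c)
    for k in "ABCD":h.tilt(c,k)
    cv2.imwrite(f"pics/end_{n}.png",c["pixels"][:,:,::-1])
E
python3 go.py
```

```text
side
[227. 185.] seal [0.187  0.3293 0.1027] rect [187. 329.] [26. 26.] long dir deg 8.5 z 0.1026 48
[392. 203.] seal [0.6583 0.1567 0.1027] rect [656. 156.] [111. 155.] long dir deg 96.0 z 0.1025 1272
[352. 267.] seal [ 0.4785 -0.0699  0.1112] rect [479. -87.] [111. 186.] long dir deg 97.1 z 0.1105 2112
[437. 289.] seal [ 0.6715 -0.169   0.0952] rect [ 670. -168.] [153. 109.] long dir deg 77.9 z 0.0944 2157
[370. 318.] seal [ 0.4774 -0.2317  0.1192] rect [ 476. -232.] [110. 150.] long dir deg 103.1 z 0.1185 2691
[281. 325.] seal [ 0.2781 -0.2018  0.1031] rect [ 279. -202.] [31. 29.] long dir deg 39.9 z 0.1031 130
A slope rad along, across, mid z [-0.0006  0.0015  0.1027] 1037
B slope rad along, across, mid z [-0.0018 -0.001   0.1106] 1631
C slope rad along, across, mid z [ 0.0002 -0.001   0.0945] 1789
D slope rad along, across, mid z [-0.0004  0.0019  0.1186] 2253
scene
[125. 147.] seal [ 0.3888 -0.6824  0.0845] rect [ 374. -682.] [ 46. 215.] long dir deg 91.1 z 0.0823 360
[280. 180.] seal [ 0.2831 -0.2022  0.1009] rect [ 282. -203.] [35. 21.] long dir deg 32.1 z 0.1011 51
[219. 210
[... 161 characters left out ...]
6. 186.] long dir deg 93.3 z 0.1085 1935
[490. 238.] seal [0.189  0.3327 0.1009] rect [187. 332.] [30. 33.] long dir deg 149.7 z 0.1007 97
[182. 275.] seal [ 0.6729 -0.166   0.0929] rect [ 673. -165.] [155. 111.] long dir deg 78.0 z 0.0924 2567
[308. 336.] seal [0.6605 0.1591 0.101 ] rect [661. 160.] [114. 151.] long dir deg 95.6 z 0.1005 3591
A slope rad along, across, mid z [-0.000e+00  1.000e-04  1.008e-01] 2881
B slope rad along, across, mid z [0.0007 0.0002 0.1085] 1343
C slope rad along, across, mid z [ 0.0003 -0.0006  0.0926] 2108
D slope rad along, across, mid z [-0.0002  0.0005  0.1165] 1521
t 9.35 [0.6543 0.1591 0.2438] F [ 0.15  0.17 -0.25] gap -0.0001 toolz [ 0.027  0.017 -0.999]
```

View pics/end_side.png

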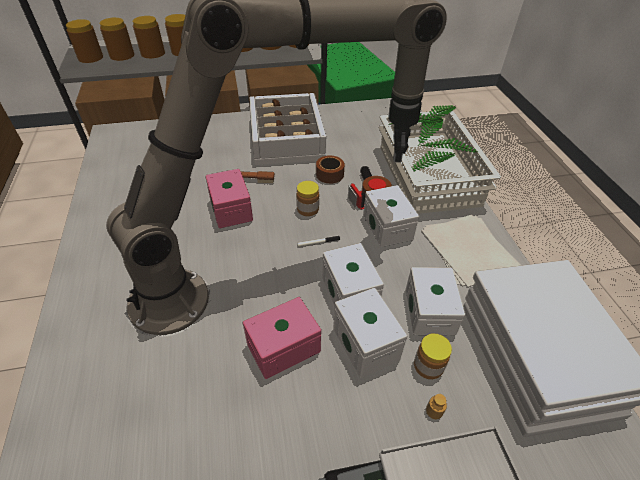

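Lid A dropped 4.6 mm and lies level, and nothing else moved. Nominal travel is 5 mm, so I'll press the middle again, a little harder, to confirm it is at the stop.

Emit:
play_rows(
  moves=[
    {"grip": 0,"tx": 0,"ty": -3,"tz": 40,"spin": 0},
    {"grip": 0,"tx": 0,"ty": 0,"tz": 40,"spin": 0},
    {"grip": 0,"tx": 0,"ty": 0,"tz": 25,"spin": 0},
    {"grip": 0,"tx": 0,"ty": 0,"tz": 8,"spin": 0},
    {"grip": 0,"tx": 0,"ty": 0,"tz": 0,"spin": 0},
  ],
)

```text
time: 9.85
ee_pos: [0.6541, 0.1579, 0.1216]
eef_rot: [0.009, 0.133, 0.991, 0.009]
ft_force: [0.1, 0.4, 0.4]
finger_gap: -0.0
```

```bash
python3 go.py A
```

```text
t 9.85 [0.6541 0.1579 0.1216] F [0.09 0.41 0.4 ] gap -0.0 toolz [ 0.02   0.016 -1.   ]
A 58 [0.653 0.215 0.12 ] shift mm [16.  54.5  2. ]
A 0 [0.659 0.157 0.12 ] shift mm [-4.9  0.4  1.2]
A -58 [0.665 0.099 0.12 ] shift mm [-25.8 -53.7   0.5]
```

Emit:
play_rows(
  moves=[
    {"grip": 0,"tx": -2,"ty": -1,"tz": 8,"spin": 0},
    {"grip": 0,"tx": -2,"ty": 0,"tz": 8,"spin": 0},
    {"grip": 0,"tx": 0,"ty": 0,"tz": 5,"spin": 0},
    {"grip": 0,"tx": 0,"ty": 0,"tz": 2,"spin": 0},
    {"grip": 0,"tx": 0,"ty": 0,"tz": 2,"spin": 0},
    {"grip": 0,"tx": 0,"ty": 0,"tz": 2,"spin": 0},
    {"grip": 0,"tx": 0,"ty": 0,"tz": 2,"spin": 0},
  ],
)

```text
time: 10.55
ee_pos: [0.6624, 0.1568, 0.0956]
eef_rot: [0.013, 0.133, 0.991, 0.011]
ft_force: [-0.5, -0.1, -0.4]
finger_gap: 0.0002
```

Emit:
play_rows(
  moves=[
    {"grip": 0,"tx": 0,"ty": 0,"tz": 4,"spin": 0},
  ],
)

```text
time: 10.65
ee_pos: [0.6628, 0.1568, 0.0942]
eef_rot: [0.014, 0.133, 0.991, 0.011]
ft_force: [-8.1, -2.5, 22.2]
finger_gap: 0.0
```

Emit:
play_rows(
  moves=[
    {"grip": 0,"tx": 0,"ty": 0,"tz": 6,"spin": 0},
  ],
)

```text
time: 10.75
ee_pos: [0.6629, 0.1569, 0.0941]
eef_rot: [0.014, 0.133, 0.991, 0.012]
ft_force: [-14.1, -2.6, 33.0]
finger_gap: -0.0002
```

Emit:
play_rows(
  moves=[
    {"grip": 0,"tx": 0,"ty": 0,"tz": 6,"spin": 0},
  ],
)

```text
time: 10.85
ee_pos: [0.6629, 0.1569, 0.0942]
eef_rot: [0.015, 0.133, 0.991, 0.012]
ft_force: [-12.0, -2.4, 22.0]
finger_gap: -0.0003
```

It stopped solidly at 0.0942 under 33 N, so it's home. Lifting clear, then a final check and hand-in.

Emit:
play_rows(
  moves=[
    {"grip": 0,"tx": 0,"ty": 0,"tz": -5,"spin": 0},
    {"grip": 0,"tx": 0,"ty": 0,"tz": -20,"spin": 0},
    {"grip": 0,"tx": 0,"ty": 0,"tz": -40,"spin": 0},
    {"grip": 0,"tx": 0,"ty": 0,"tz": -40,"spin": 0},
    {"grip": 0,"tx": 0,"ty": 0,"tz": -30,"spin": 0},
    {"grip": 0,"tx": 0,"ty": 0,"tz": 0,"spin": 0},
    {"grip": 0,"tx": 0,"ty": 0,"tz": 0,"spin": 0},
    {"grip": 0,"tx": 0,"ty": 0,"tz": 0,"spin": 0},
  ],
)

```text
time: 11.65
ee_pos: [0.6584, 0.1542, 0.2356]
eef_rot: [0.016, 0.133, 0.991, 0.013]
ft_force: [-0.8, -0.4, -0.2]
finger_gap: -0.0001
```

```bash
python3 go.py; python3 - <<'E'
from plant import ctrl
import h
for n in("side","scene"):
    c=ctrl.capture(n);print(n);h.tilt(c,"A")
    if n=="scene":h.lids(c)
print(ctrl.job_done())
E
```

```text
t 11.65 [0.6584 0.1542 0.2356] F [-0.77 -0.37 -0.16] gap -0.0001 toolz [ 0.035  0.022 -0.999]
side
A slope rad along, across, mid z [-0.004  -0.0035  0.1026] 1041
scene
A slope rad along, across, mid z [8.000e-04 1.000e-04 1.008e-01] 2877
[105. 137.] seal [ 0.3887 -0.7619  0.0844] rect [ 371. -739.] [ 50. 168.] long dir deg 92.4 z 0.0814 245
[134. 151.] seal [ 0.3883 -0.6413  0.0838] rect [ 373. -641.] [ 48. 219.] long dir deg 90.1 z 0.0824 325
[219. 210.] seal [ 0.4793 -0.2295  0.117 ] rect [ 481. -227.] [115. 155.] long dir deg 102.9 z 0.1162 1896
[273. 238.] seal [ 0.4811 -0.0662  0.1089] rect [488. -79.] [189. 115.] long dir deg 89.2 z 0.1084 1732
[490. 238.] seal [0.1894 0.3332 0.101 ] rect [188. 333.] [28. 33.] long dir deg 176.2 z 0.1009 98
[182. 275.] seal [ 0.6734 -0.1668  0.0929] rect [ 673. -164.] [153. 112.] long dir deg 78.1 z 0.0925 2570
[308. 336.] seal [0.6607 0.1586 0.101 ] rect [661. 160.] [113. 151.] long dir deg 95.9 z 0.1005 3595
the job is handed in; nothing more can be done
None
```

The unseated lid is now pressed home, and the job is handed in at about 11.8 s. It was the lid at about (0.66, 0.16), nearest the tape gun. It was the first one I tried: it tipped about 0.058 rad under light pressure at one end, so I did not probe the other three.

**Seating:** pressing on the middle slid the lid down 4.6–4.7 mm at about 12 N, then it stopped firmly. A second press there, peaking at 33 N, moved it no further.

**Last checks:** the lid lies level to about 1 mrad in the scene view and 4 mrad in the side view, which is within noise. All four lids are where they started, to within about 1 mm. The hand is clear, about 0.13 m above the lid, with no force on it.

**Disagreements:**
- **Travel:** the measured drop was 4.6–4.7 mm, against the stated 5 mm. The second press gave no more movement, so I take the lid as flush.
- **Fingertip position:** contact came about 20 mm lower than the stated fingertip offset predicts, so I went by force and the camera views instead.
- **Camera heights:** the two cameras differ by about 2 mm in height, as the calibration note allows.

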